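# Lock a grinder hood open with a ball-lock pin

## Robot

A 7-joint arm with a two-finger parallel gripper is mounted at the origin on a cart in front of the work surface, level with it; the furniture and walls round the work are solid. World frame = base frame: x ahead of the robot, y to its left, z up, the work surface at z = 0. Lengths are in m, angles in rad, forces in N, time in s.
With the tool pointing down it reaches from about 0.4 to 0.875 m from the base axis. Payload 19.3 kg.
Tool frame: the origin (TCP) lies midway between the tips of the shut fingers; the grasp point (between the pads) lies 19 mm behind it; z points along the fingers, y is the line along which they close (so a half turn about z gives the same grasp; the last joint's range is limited). The gripper opens to 85 mm and grips with 20 to 120 N. Pads are 22 mm wide; open, the fingers measure 114 mm over their backs; the gripper's body (76 mm by 85 mm) begins 54 mm behind the grasp point. The pads swing forward as they close: fully open they stand 13 mm farther back than shut.
Start: joints at [-1.198, 0.521, -0.036, 1.599, 0.021, 1.021, -0.113], TCP at [0.268, 0.565, 0.231] pointing down, gripper open.
Joint ranges: [-2.91, 2.91], [-0.3, 2.13], [-1.5, 1.42], [0.17, 2.43], [-1.26, 4.41], [0.16, 1.93], [-2.52, 2.52]. Speed limits (rad/s): [1.89, 1.89, 2.39, 2.39, 3.01, 3.01, 3.01].

## Interface

Orientations are given as [roll, pitch, yaw] about the fixed x, y, z axes, in that order (R = Rz(yaw) Ry(pitch) Rx(roll)).
In Python, from workcell import bot, vision, job_done gives the robot as it stands (bot), with the cameras (vision) and the job as plain functions.
- The arm moves only by the shell command python3 nudge.py 'ROWS' [FORCE]. ROWS is a JSON list of rows, 1 to 5 of them, each an object with the fields aperture (the finger opening in m), dx, dy, dz (the shift in m), rx, ry, rz (a rotation vector in rad); a field left out counts as zero (the opening has to be given); each row is the pose to reach, as a shift and turn from the pose commanded when the command began, along the tool's axes at that moment; what a row does not reach only later rows make up. A row lasts 1/8 s, in which the tool goes at most 0.0625 m and 0.188 rad, less where a joint would pass 70% of its speed; a pose out of reach is approached as far as the arm can. The fingers move at their own pace and stop on an object; FORCE is the grip in N (left out, the last holds). Time passes only in rows, so rows that do not move let the fingers close. It prints the time, the measured TCP pose, the force, the opening and the grip force at its end. Input that does not fit is refused with a message, and nothing moves.
- bot.observe(): the state, without advancing time (a new reading comes with each control period).
- vision.grab_frame(name): name is "scene" or "top"; returns the picture (400x640x3 uint8, blue, green, red); there is no depth.
- vision.calibration(name): a dict with "vfov" (degrees; the focal length in pixels is half the picture's height over the tangent of half this angle, whatever the lens; pixels are square), "cx", "cy" (the principal point, pixels), "dist_coeffs" ([k1, k2, p1, p2, k3] as OpenCV has them; the pictures are not rectified), "eye" and "attitude" of the camera in the world. Camera axes: x right, y down, z forward; pixel columns grow to the right and rows downward; lengths in m; the calibration is good to about 2 mm. A picture is of the moment at which its call begins. calibration takes no time and is no camera call.
- job_done(): hands the job in; it is judged then, once.
The state is a dict: "clock": time; "qpos": joint angles; "qd": joint speeds; "joint_efforts": joint torques, N m; "position": TCP position; "tool_rot": TCP orientation; "force": force on the tool from outside, world axes, zero at the start; "moment": the same for the moment, N m; "grip_width": finger opening in m; "finger_force": force on a finger pad.
Only numpy, scipy, OpenCV 4.12 (cv2) and the standard library are available. Lean on these libraries where they do the work, as an engineer would, in place of code of your own. Each camera call takes 0.05 s, during which the arm holds its last target. There are 200 camera calls.

## Task

The bench grinder has to be made safe for a wheel change: first swing its yellow hood up past the point where its spring takes over, so that it stays fully open by itself, and let go of it. Then lift the black locking pin out of its blue dock, stand it upright on the bench and let go, since its red thumb button cannot be reached in the dock. Take it again so that the button is held in, push the pin fully home through the aligned holes beside the hood's hinge, and release it so that its balls lock it in; leave the other things on the bench where they are.

Things in the scene. Friction and masses are not known exactly. Their poses are not given: they have to be found in the camera images.
- grinder: grey base 190 x 250 x 15 mm of a small bench grinder, fixed, with a green motor at its -y end and a yellow hood over the wheel. Origin on the bench under the hood; x points to the back, y along the hood's hinge towards the lock lugs. Base from -83 to 107 mm in x, -152 to 98 mm in y; motor 100 mm high
- hood (a joint): hood angle, rad: 0 shut, 1.85 fully open at its stop (front edge swung up and over to the back). Weight and spring pull it shut below about 1.35 and open above; lifting takes up to about 5 N at the bar. Hood 0.35 kg, 110 mm wide, 125 mm from hinge to front panel
- hood_hinge (a point): point on the hood's hinge axis in the middle of the hood, 105 mm above the bench; axes as body grinder
- hood_bar (a point): middle of the hood's lifting bar, round, 12 mm thick, along the hinge direction, free for 64 mm between its arms, 40 mm in front of the hood's front panel. 165 mm from the hinge axis: level with it, 105 mm above the bench, when shut; about 264 mm above the bench when open
- lock_hole (a point): centre of the lock hole's mouth, on the +y face of the outer lug, 90 mm above the bench; axes as grinder, the pin goes in along -y. Lug, hood ear (hood fully open) and lug: three 8 mm plates, 2 mm gaps, 28 mm in all; holes 15.8 mm with 2 mm chamfers. Lugs 36 mm wide, 17 mm high above the axis; free to +y of them
- pin: loose ball-lock pin, 0.3 kg: black handle with a heavy steel foot, 34 (x) x 36 (y) x 90 (z) mm, stands by itself; origin under its middle. 22 mm above the underside a 22 mm thick collar runs 28 mm to -x from the handle, then the shank, 14 mm thick, 48 mm long, its end tapered. Home: collar end against the outer lug, pin +x along grinder +y, origin 62 mm to +y of and 22 mm below lock_hole
- pin_balls (a point): point on the pin's axis between its two locking balls, 77.5 mm to -x of the handle's middle. Out, the balls stand 4 mm proud of the shank on its y sides and cannot pass the holes; they are drawn in when the button is in at least 4 mm. Fully home this point is 32.5 mm inside lock_hole's mouth, behind the inner lug
- pin_grip (a point): middle of the handle at the height of its thumb button, 65 mm above the underside; axes as body pin
- pin_button (a joint): travel in m of the red thumb button on the handle's +x face: 0 out (5 mm proud), 0.005 fully in, flush. 18 x 26 mm, centred 65 mm above the underside. Sprung: 4 N to start, 10 N to hold in. Squeeze the handle on its +x and -x faces, the tip on the -x side at least 12 mm above the pin's axis to clear the collar
- dock: blue fixed dock, the pin standing in it on a floor 12 mm above the bench, axes alike; origin on the bench below the handle's middle. A guard 92 mm high stands 5 mm behind the button, two posts 58 mm high beside the collar 4 mm in front of the handle; the handle's y sides are free (rails 20 mm high), it lifts straight up. Plate from -87 to 43 mm in x, 76 mm wide
- mug: white mug with blue spots, 82 x 117 x 91 mm, bystander; origin under its middle
- green_stone: green stone 50 x 65 x 40 mm, bystander; origin under its middle
- pink_stone: pink stone 55 x 70 x 45 mm, bystander; origin under its middle
- tape_roll: roll of tan tape, 104 mm across, 25 mm high, bystander; origin under its middle
- cork_block: brown sanding block 61 x 96 x 33 mm, bystander; origin under its middle
- mallet: wooden mallet standing on its head, 92 x 92 x 228 mm, bystander; origin under its middle
- wax_tin: dark round tin, 78 mm across, 77 mm high, bystander; origin under its middle

How it is judged:
On the way, in this order (a step that is already met when the one before it is completed fails the run):
1. the hood is fully open and stays so with the fingers off it (value of joint hood above 1.78 rad and contact force between each of the arm, the fingers and hood below 0.1 N), for 0.2 s.
2. the pin is out of the dock and stands upright on the bench, let go (height (world z) of pin below 0.007 m and angle between pin's own z axis and vertical below 0.12 rad and contact force between the fingers and pin below 0.1 N), for 0.2 s.
3. the pin's balls are behind the inner lug with the button held in (y of pin_balls in the frame of lock_hole below -0.0295 m and distance between pin_balls and lock_hole below 0.037 m and value of joint pin_button above 0.003 m).
At the end, for the whole second after the job is handed in: the hood stands open (over 1.78 rad); the pin lies at rest through the three plates along the lock hole's axis (within 0.12 rad), its ball point within 4 mm of the axis and at least 29.5 mm inside the mouth, the button out again (under 1.2 mm) (value of joint hood above 1.78 rad and value of joint pin_button below 0.0012 m and y of pin_balls in the frame of lock_hole below -0.0295 m and distance between pin_balls and lock_hole below 0.037 m and x of pin_balls in the frame of lock_hole between -0.004 and 0.004 m and z of pin_balls in the frame of lock_hole between -0.004 and 0.004 m and angle between the x axis of pin and the y axis of grinder, either way round below 0.12 rad and linear speed of pin below 0.02 m/s); the robot touches nothing.
It fails at once if a bystander is moved by more than 25 mm (distance of any of mug, green_stone, pink_stone, tape_roll, cork_block, mallet, wax_tin from where it was at the start of the episode above 0.025 m).
It also fails if it takes over 72 s, if anything falls off the work surface, if the arm or the gripper's body presses on something with over 40 N, if the wrist force passes 120 N, or if a joint passes its speed limit or range.

## Working session

There is one attempt and no reset: what is moved stays moved. The work goes in short steps, Python scripts to look and compute and a shell command to move; the robot and the scene stay as the last step left them, time stands still between calls to the robot, and variables do not carry over. Pictures are saved under pics/ and viewed, at most 12 in all, crops included, and the job is handed in when it is done.

```bash
ls; mkdir -p pics
python3 - <<'E'
from workcell import bot, vision, job_done
import cv2
for n in("scene","top"):
    cv2.imwrite(f"pics/{n}0.png",vision.grab_frame(n)); print(n,vision.calibration(n))
print(bot.observe())
E
```

```text
nudge.py
pics
workcell.py
scene {'vfov': 42.795519250497094, 'cx': 315.9917619385924, 'cy': 199.28678678517795, 'dist_coeffs': array([-0.16765015,  0.        ,  0.        ,  0.        ,  0.        ]), 'eye': array([1.48145769, 0.42678326, 1.34215619]), 'attitude': array([-2.43417205,  0.01616115,  2.02430666])}
top {'vfov': 49.853824965230636, 'cx': 319.4822174935345, 'cy': 200.2682055912311, 'dist_coeffs': array([-0.05324939,  0.        ,  0.        ,  0.        ,  0.        ]), 'eye': array([ 0.32447094, -0.03245897,  1.48616505]), 'attitude': array([-3.00535431, -0.01025638, -1.59508569])}
{'clock': 0.1, 'qpos': array([-1.19820284,  0.52198542, -0.03632426,  1.5999329 ,  0.02122716,
        1.02113638, -0.11277453]), 'qd': array([ 0.00055372, -0.00066863, -0.00053416, -0.00125406, -0.00024001,
       -0.00075946,  0.0018427 ]), 'joint_efforts': array([ 3.32018120e-03, -9.28480840e+01,  1.98456332e+00, -3.70534587e+01,
        1.83397037e-02,  5.36902458e-03,  9.87555552e-06]), 'position': array([0.26769868, 0.56442654, 0.2307705 ]), 'tool_rot': array([-3.14052102e+00,  1.01005987e-04,  2.69882483e+00]), 'force': array([ 0.03375245, -0.1535931 , -0.10970948]), 'moment': array([ 0.04031452, -0.02186323, -0.00242737]), 'finger_force': 0.0, 'grip_width': 0.08522013900744639}
```

View pics/scene0.png

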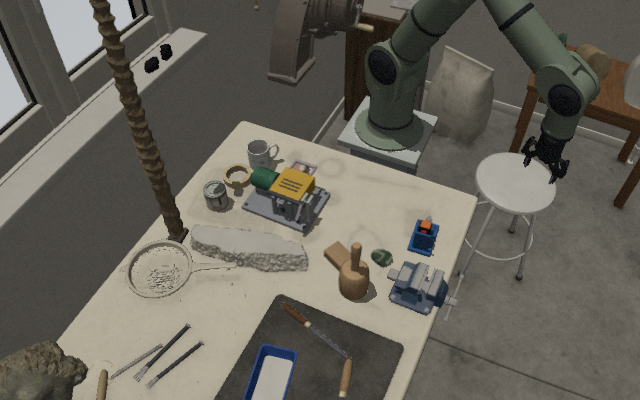

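View pics/top0.png

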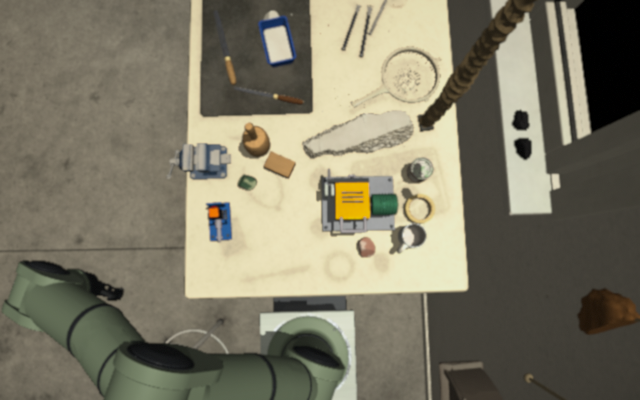

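Top view: grinder around (360,203) with its hood at (352,200), motor to the right, pin in its dock at (219,222), other things around them. I'll enlarge both areas in both views.

Run:
```python
import cv2,numpy as np
t=cv2.imread("pics/top0.png");s=cv2.imread("pics/scene0.png")
r=lambda im,x,y,w,h,W,H:cv2.resize(im[y:y+h,x:x+w],(W,H),interpolation=cv2.INTER_CUBIC)
A=np.hstack([r(t,310,160,100,75,400,300),r(t,180,180,100,75,400,300)])
B=np.hstack([r(s,240,155,100,75,400,300),r(s,380,200,100,75,400,300)])
cv2.imwrite("pics/c1.png",np.vstack([A,B]))
```

```text
(no output)
```

View pics/c1.png

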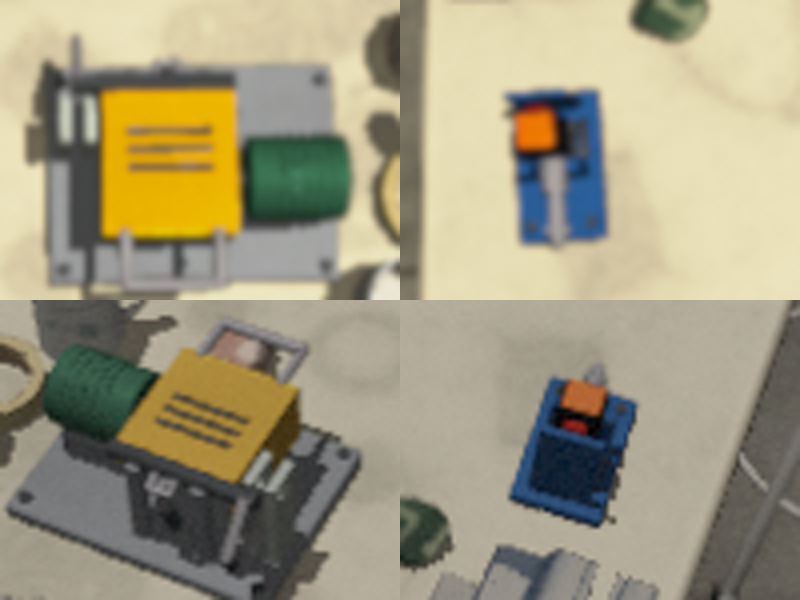

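Top crops: base corners at ≈(322,177),(392.5,176),(394.5,230),(322,231), bar ends at (340,231),(366,231). The dock's orange pin top is at (214,212.5) with the shank towards the robot. Now I fit the poses.

```bash
cat > h.py <<'E'
import numpy as np,cv2
from scipy.optimize import least_squares
from scipy.spatial.transform import Rotation as R
from workcell import bot, vision, job_done
def proj(n,P):
    c=vision.calibration(n); f=200/np.tan(np.radians(c["vfov"]/2))
    K=np.array([[f,0,c["cx"]],[0,f,c["cy"]],[0,0,1]])
    M=R.from_euler("xyz",c["attitude"]).as_matrix()
    p=(np.atleast_2d(P)-c["eye"])@M
    return cv2.projectPoints(p,np.zeros(3),np.zeros(3),K,c["dist_coeffs"])[0][:,0]
def fit(obs,x0):
    def e(v):
        M=R.from_euler("z",v[2]).as_matrix(); t=np.array([v[0],v[1],0]); r=[]
        for n,o in obs.items():
            r.append((proj(n,np.array([q[0] for q in o])/1000@M.T+t)-[q[1] for q in o]).ravel())
        return np.concatenate(r)
    s=least_squares(e,x0,loss="soft_l1"); return s.x,e(s.x).reshape(-1,2)
def st():
    o=bot.observe(); print(round(o["clock"],2),o["position"].round(4),o["tool_rot"].round(4),o["force"].round(1),o["grip_width"].round(4),o["finger_force"]); return o
def delta(pos,rot):
    "shift & rotvec in tool axes from measured pose to target"
    o=bot.observe();M=R.from_euler("xyz",o["tool_rot"]);T=R.from_euler("xyz",rot)
    print("d",M.inv().apply(np.array(pos)-o["position"]).round(4),"rv",(M.inv()*T).as_rotvec().round(4))
E
python3 - <<'E'
from h import *
np.set_printoptions(suppress=True,precision=3)
g={"top":[((107,98,15),(322,177)),((107,-152,15),(392.5,176.3)),((-83,-152,15),(394.5,230)),((-83,98,15),(322,231.3))],
"scene":[((107,-152,15),(242,208)),((107,98,15),(306,229.5)),((-83,98,15),(329.5,193))]}
d={"top":[((43,-38,10),(229.5,203)),((-87,-38,10),(231.75,240)),((-87,38,10),(209.5,240.75)),((0,0,102),(214.25,212.5)),((-93,0,34),(219.25,240.75))],
"scene":[((43,-38,10),(408,249.5)),((43,38,10),(431.25,255.75)),((-87,38,10),(439.25,225.5)),((-87,-38,10),(417.5,219.5)),((0,0,102),(426.25,224.5))]}
for o in(g,d):
    for k in o: 
        v,e=fit({k:o[k]},[.5,0,0]); print(k,v)
    v,e=fit(o,[.5,0,0]); print(v);print(e)
E
```

```text
top [ 0.5   -0.157 -0.012]
scene [ 0.504 -0.157  0.018]
[ 0.5   -0.157 -0.006]
[[-1.054 -0.173]
 [ 0.054 -0.586]
 [ 0.331  0.148]
 [-0.012  0.184]
 [-1.425 -2.185]
 [-0.148  1.828]
 [ 1.3   -1.263]]
top [0.482 0.292 0.037]
scene [0.485 0.298 0.096]
[0.484 0.296 0.078]
[[-0.755 -1.509]
 [-0.186 -1.051]
 [-0.017  0.406]
 [-1.835 -0.522]
 [-0.15   0.766]
 [-0.786 -0.764]
 [-0.887 -0.126]
 [ 0.216 -0.419]
 [-0.185 -0.753]
 [ 0.09  -0.148]]
```

```bash
cat >> h.py <<'E'
def unproj(n,px,z):
    return least_squares(lambda v:(proj(n,[v[0],v[1],z])-px).ravel(),[.5,0]).x
E
python3 - <<'E'
from h import *
np.set_printoptions(suppress=True,precision=4)
c=lambda x,y:(310+(x-.5+.5)/4-.5+.125*0,160+y/4-.5)
for nm,p,z in[("barL",c(122,283),.105),("barR",c(222,283),.105),("lugo top",c(67,93),.107),("lugo bot",c(67,145),.107),("lugi t",c(90,93),.107),("lugi b",c(90,145),.107)]:
    print(nm,unproj("top",p,z))
for x in ((102,88),(238,88),(240,238),(102,238)): print("hood",unproj("top",c(*x),.12))
t=cv2.imread("pics/top0.png")
a=cv2.resize(t[172:204,318:350],(768,768),interpolation=cv2.INTER_CUBIC)[:590]
cv2.imwrite("pics/c2.png",a)
E
```

```text
barL [ 0.4147 -0.1147]
barR [ 0.4128 -0.1952]
lugo top [ 0.5702 -0.0746]
lugo bot [ 0.5274 -0.0735]
lugi t [ 0.5697 -0.0933]
lugi b [ 0.527  -0.0921]
hood [ 0.5713 -0.1025]
hood [ 0.5689 -0.2124]
hood [ 0.4474 -0.2092]
hood [ 0.45  -0.099]
```

View pics/c2.png

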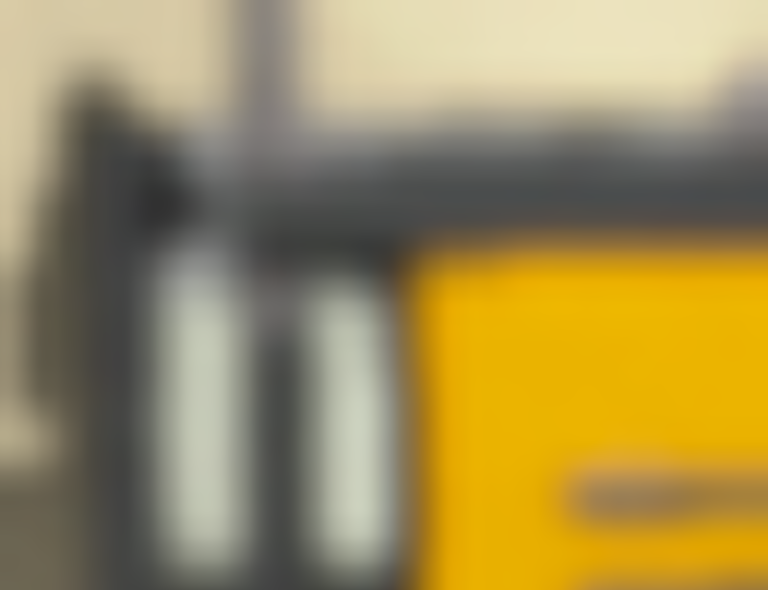

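The crop shows the lugs' pale tops with the back edge at row ≈182.4, which puts the lug centre at x≈0.553. Next I move over the bar.

```bash
python3 - <<'E'
from h import *
delta([.413,-.155,.22],[np.pi,0,np.pi/2-.01])
E
python3 nudge.py '[{"aperture": 0.034, "dx": -0.05, "dy": -0.035, "rz": 0.15}, {"aperture": 0.034, "dx": -0.1, "dy": -0.07, "rz": 0.3}, {"aperture": 0.034, "dx": -0.15, "dy": -0.105, "rz": 0.45}, {"aperture": 0.034, "dx": -0.2, "dy": -0.14, "rz": 0.6}, {"aperture": 0.034, "dx": -0.25, "dy": -0.175, "rz": 0.75}]' 40
python3 - <<'E'
from h import *
st(); delta([.413,-.155,.18],[np.pi,0,np.pi/2-.01])
E
```

```text
clock: 0.72
position: [0.4193, 0.2976, 0.2313]
tool_rot: [-3.142, -0.0, 1.944]
force: [1.1, 0.8, 0.3]
grip_width: 0.0342
finger_force: 0.0Traceback (most recent call last):
  File "<stdin>", line 2, in <module>
  File "h.py", line 19, in st
    o=bot.observe(); print(round(o["clock"],2),o["position"].round(4),o["tool_rot"].round(4),o["force"].round(1),o["grip_width"].round(4),o["finger_force"]); return o
                                                                                                                 ^^^^^^^^^^^^^^^^^^^^^
AttributeError: 'float' object has no attribute 'round'
```

Run:
```python
from h import *
delta([.413,-.155,.18],[np.pi,0,np.pi/2-.01])
```

```text
d [-0.4191 -0.1709  0.0513] rv [-0.     -0.      0.3831]
```

```bash
python3 nudge.py '[{"aperture": 0.034, "dx": -0.056, "dy": -0.022, "dz": 0.006}, {"aperture": 0.034, "dx": -0.112, "dy": -0.044, "dz": 0.012}, {"aperture": 0.034, "dx": -0.168, "dy": -0.066, "dz": 0.018}, {"aperture": 0.034, "dx": -0.224, "dy": -0.088, "dz": 0.024}, {"aperture": 0.034, "dx": -0.28, "dy": -0.11, "dz": 0.03}]'; python3 nudge.py '[{"aperture": 0.034, "dx": -0.05, "dy": -0.02, "dz": 0.008, "rz": 0.13}, {"aperture": 0.034, "dx": -0.1, "dy": -0.04, "dz": 0.015, "rz": 0.26}, {"aperture": 0.034, "dx": -0.139, "dy": -0.061, "dz": 0.02, "rz": 0.383}, {"aperture": 0.034, "dx": -0.139, "dy": -0.061, "dz": 0.02, "rz": 0.383}]'
python3 - <<'E'
from h import *
delta([.413,-.155,.086],[np.pi,0,np.pi/2-.01])
t=vision.grab_frame("top");s=vision.grab_frame("scene")
r=lambda im,x,y,w,h,W,H:cv2.resize(im[y:y+h,x:x+w],(W,H),interpolation=cv2.INTER_CUBIC)
cv2.imwrite("pics/c3.png",np.hstack([r(t,310,180,100,75,400,300),r(s,240,135,100,75,400,300)]))
E
```

```text
clock: 1.35
position: [0.4195, -0.0031, 0.2012]
tool_rot: [3.141, 0.0, 1.949]
force: [2.1, 0.7, -0.9]
grip_width: 0.0339
finger_force: 0.0
clock: 1.85
position: [0.4134, -0.1559, 0.181]
tool_rot: [-3.141, 0.001, 1.559]
force: [0.4, 0.9, 0.2]
grip_width: 0.0339
finger_force: 0.0
d [ 0.001  -0.0004  0.095 ] rv [-0.0009  0.001  -0.0016]
```

View pics/c3.png

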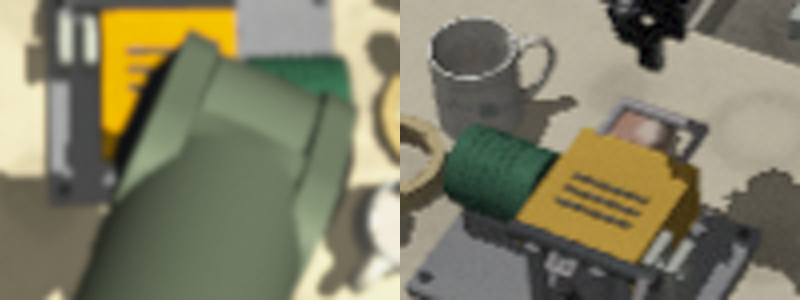

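The gripper hangs above the bar (scene crop: fingertips (655,60), bar (655,115)), so I descend and close.

```bash
python3 nudge.py '[{"aperture": 0.034, "dz": 0.03}, {"aperture": 0.034, "dz": 0.06}, {"aperture": 0.034, "dz": 0.085}, {"aperture": 0.034, "dz": 0.093}, {"aperture": 0.034, "dz": 0.093}]'; python3 nudge.py '[{"aperture": 0.0}, {"aperture": 0.0}, {"aperture": 0.0}, {"aperture": 0.0}]' 40
```

```text
clock: 2.58
position: [0.4145, -0.1526, 0.0885]
tool_rot: [-3.141, -0.0, 1.567]
force: [-0.4, -0.0, 1.7]
grip_width: 0.0341
finger_force: 0.0
clock: 3.08
position: [0.4126, -0.1529, 0.089]
tool_rot: [-3.139, -0.001, 1.565]
force: [-13.8, 1.0, 16.1]
grip_width: 0.0104
finger_force: 39.0
```

```bash
python3 nudge.py '[{"aperture": 0.0, "dy": -0.001, "dz": -0.0165}, {"aperture": 0.0, "dy": 0.006, "dz": -0.049}, {"aperture": 0.0, "dy": 0.019, "dz": -0.079}, {"aperture": 0.0, "dy": 0.038, "dz": -0.106}, {"aperture": 0.0, "dy": 0.062, "dz": -0.129}]' 40
```

```text
clock: 3.7
position: [0.4708, -0.1535, 0.2186]
tool_rot: [-3.131, -0.003, 1.564]
force: [-11.7, -0.1, 8.4]
grip_width: 0.0106
finger_force: 39.8
```

```bash
python3 nudge.py '[{"aperture": 0.0, "dy": 0.026, "dz": -0.020}, {"aperture": 0.0, "dy": 0.0565, "dz": -0.033}, {"aperture": 0.0, "dy": 0.089, "dz": -0.038}, {"aperture": 0.0, "dy": 0.122, "dz": -0.037}, {"aperture": 0.0, "dy": 0.145, "dz": -0.033}]' 40; python3 nudge.py '[{"aperture": 0.0}, {"aperture": 0.0}]'
python3 - <<'E'
from h import *
t=vision.grab_frame("top");s=vision.grab_frame("scene")
r=lambda im,x,y,w,h,W,H:cv2.resize(im[y:y+h,x:x+w],(W,H),interpolation=cv2.INTER_CUBIC)
cv2.imwrite("pics/c4.png",np.hstack([r(t,300,150,100,75,400,300),r(s,240,115,120,90,400,300)]))
E
```

```text
clock: 4.32
position: [0.6225, -0.1545, 0.2514]
tool_rot: [3.14, 0.001, 1.566]
force: [-1.9, -3.1, -7.0]
grip_width: 0.0103
finger_force: 41.9
clock: 4.58
position: [0.6213, -0.1542, 0.2507]
tool_rot: [3.141, 0.0, 1.566]
force: [3.6, -2.4, -5.7]
grip_width: 0.0104
finger_force: 43.7
```

View pics/c4.png

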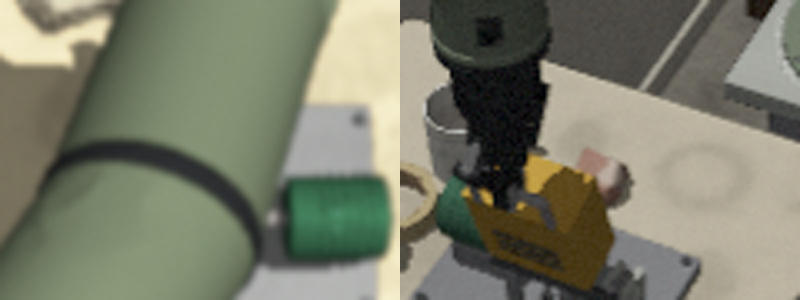

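Hood stands upright with the gripper at its bar; release and rise.

```bash
python3 nudge.py '[{"aperture": 0.04}, {"aperture": 0.04}, {"aperture": 0.04, "dz": -0.02}, {"aperture": 0.04, "dz": -0.06}, {"aperture": 0.04, "dz": -0.1}]';python3 nudge.py '[{"aperture": 0.07, "dx": 0.05, "dy": -0.03}, {"aperture": 0.07, "dx": 0.11, "dy": -0.05}, {"aperture": 0.07, "dx": 0.17, "dy": -0.075}, {"aperture": 0.07, "dx": 0.23, "dy": -0.1}, {"aperture": 0.07, "dx": 0.285, "dy": -0.12}]'
python3 - <<'E'
from h import *
delta([.484,.296,.18],[np.pi,0,.06])
t=vision.grab_frame("top");s=vision.grab_frame("scene")
cv2.imwrite("pics/top1.png",t);cv2.imwrite("pics/scene1.png",s)
r=lambda im,x,y,w,h,W,H:cv2.resize(im[y:y+h,x:x+w],(W,H),interpolation=cv2.INTER_CUBIC)
cv2.imwrite("pics/c5.png",np.vstack([np.hstack([r(t,310,160,60,45,400,300),r(s,280,160,60,45,400,300)]),np.hstack([r(t,195,190,60,45,400,300),r(s,400,210,60,45,400,300)])]))
E
```

```text
clock: 5.3
position: [0.6211, -0.154, 0.3516]
tool_rot: [-3.141, -0.0, 1.566]
force: [-0.1, -0.3, -0.4]
grip_width: 0.0401
finger_force: 0.0
clock: 5.92
position: [0.5022, 0.1315, 0.3507]
tool_rot: [3.141, -0.001, 1.566]
force: [1.4, 1.3, 0.4]
grip_width: 0.0699
finger_force: 0.0
d [ 0.1643 -0.0191  0.1708] rv [-1.0000e-04 -7.0000e-04  1.5058e+00]
```

View pics/c5.png

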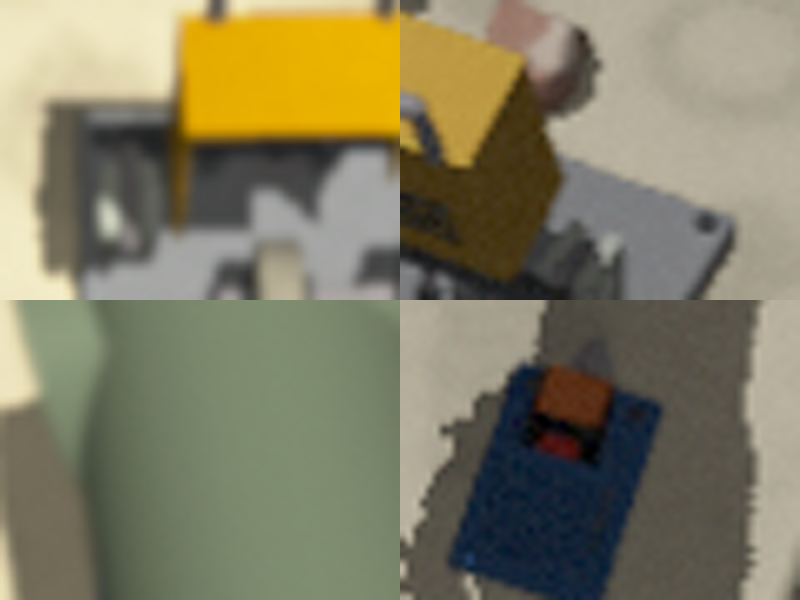

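The hood stays open. The dock yaw is noisy, so I fit sub-pixel edges: the dock plate's right and lower edges, plus the orange top and shank in the first top view.

Run:
```python
from h import *
np.set_printoptions(suppress=True,precision=4)
t=cv2.GaussianBlur(cv2.imread("pics/top0.png"),(3,3),0).astype(float)
blue=t[...,0]-t[...,2]   # B-R
def cross(p,i0,d):
    h=(p.max()+p.min())/2; i=i0
    while p[i]>h:i+=d
    return i-d+d*(p[i-d]-h)/(p[i-d]-p[i])
right=[];
for r in range(218,238):
    p=blue[r,222:245]; right.append((222+cross(p,int(p.argmax()),1),r))
bot_=[]
for c in list(range(213,217))+list(range(224,229)):
    p=blue[226:252,c]; bot_.append((c,226+cross(p,int(p[:10].argmax()),1)))
W=lambda L,z:np.array([unproj("top",q,z) for q in L])
for z in(.008,.012):
    a=W(right,z);b=W(bot_,z)
    fa=np.polyfit(a[:,0],a[:,1],1);fb=np.polyfit(b[:,1],b[:,0],1)
    print(z,"right yaw",np.arctan(fa[0]),"y@x=.44",np.polyval(fa,.44),"res",np.std(a[:,1]-np.polyval(fa,a[:,0])),"bottom yaw",-np.arctan(fb[0]),"x@y=.29",np.polyval(fb,.29))
org=(t[...,2]-t[...,0])
m=((org>100)&(t[...,1]>60)).astype(float);m[:, :195]=0;m[:,245:]=0;m[:195]=0;m[230:]=0
n,_,stt,cen=cv2.connectedComponentsWithStats(m.astype(np.uint8));print(stt,cen)
for k in range(1,n):print(unproj("top",cen[k],.102))
# grinder base right/bottom-left yaw
g=t.sum(2)
```

```text
0.008 right yaw 0.054202625542724474 y@x=.44 0.2555771460818836 res 0.0001443016133100421 bottom yaw 0.059369992693499817 x@y=.29 0.39837615895124023
0.012 right yaw 0.05420262554272393 y@x=.44 0.25481466560748006 res 0.00014391112480971455 bottom yaw 0.0593699926935102 x@y=.29 0.39812430039478947
[[     0      0    640    400 255907]
 [   209    207     10     11     93]] [[319.5386 199.4954]
 [213.4194 212.2366]]
[0.4826 0.2929]
```

```bash
python3 nudge.py '[{"aperture": 0.07, "dx": 0.035, "dy": -0.004, "dz": 0.02, "rz": 0.18}, {"aperture": 0.07, "dx": 0.07, "dy": -0.008, "dz": 0.04, "rz": 0.36}, {"aperture": 0.07, "dx": 0.105, "dy": -0.012, "dz": 0.06, "rz": 0.54}, {"aperture": 0.07, "dx": 0.14, "dy": -0.016, "dz": 0.08, "rz": 0.72}, {"aperture": 0.07, "dx": 0.163, "dy": -0.019, "dz": 0.1, "rz": 0.9}]'
python3 - <<'E'
from h import *
delta([.4845,.2945,.15],[np.pi,0,.056]);print(bot.observe()["qpos"].round(2))
E
```

```text
clock: 6.65
position: [0.4847, 0.2945, 0.2497]
tool_rot: [-3.141, -0.0, 0.661]
force: [0.7, 0.2, -0.5]
grip_width: 0.0699
finger_force: 0.0
d [-0.0002 -0.0001  0.0997] rv [-3.000e-04  0.000e+00  6.052e-01]
[-1.01  0.45  0.5   1.75 -0.25  1.   -1.32]
```

```bash
python3 nudge.py '[{"aperture": 0.07, "dz": 0.01, "rz": 0.18}, {"aperture": 0.07, "dz": 0.03, "rz": 0.36}, {"aperture": 0.07, "dz": 0.06, "rz": 0.54}, {"aperture": 0.07, "dz": 0.09, "rz": 0.605}, {"aperture": 0.07, "dz": 0.1, "rz": 0.605}]'
python3 - <<'E'
from h import *
delta([.4845,.2945,.058],[np.pi,0,.056])
s=vision.grab_frame("scene")
r=lambda im,x,y,w,h,W,H:cv2.resize(im[y:y+h,x:x+w],(W,H),interpolation=cv2.INTER_CUBIC)
cv2.imwrite("pics/c6.png",r(s,395,185,80,60,640,480))
E
```

```text
clock: 7.28
position: [0.4846, 0.2927, 0.1491]
tool_rot: [3.14, 0.002, 0.062]
force: [-0.1, 0.5, 0.3]
grip_width: 0.0698
finger_force: 0.0
d [ 0.0002 -0.0019  0.0911] rv [0.0013 0.0016 0.0055]
```

View pics/c6.png

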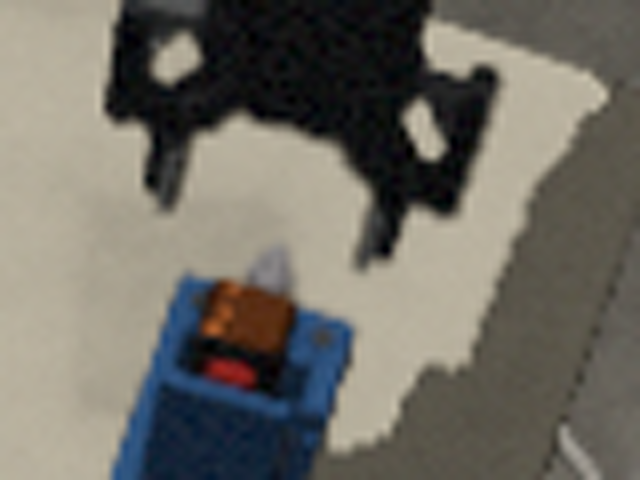

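The open fingers straddle the handle (tips at (165,205) and (365,265), orange top (250,315)). I descend, close and check.

```bash
python3 nudge.py '[{"aperture": 0.07, "dz": 0.03}, {"aperture": 0.07, "dy": -0.001, "dz": 0.06}, {"aperture": 0.07, "dy": -0.001, "dz": 0.085}, {"aperture": 0.07, "dy": -0.001, "dz": 0.091}, {"aperture": 0.07, "dy": -0.001, "dz": 0.091}]';python3 nudge.py '[{"aperture": 0.0}, {"aperture": 0.0}, {"aperture": 0.0}, {"aperture": 0.0}]' 40
```

```text
clock: 7.95
position: [0.4857, 0.2941, 0.0602]
tool_rot: [-3.141, -0.001, 0.061]
force: [0.8, 0.7, -0.1]
grip_width: 0.0702
finger_force: 0.0
clock: 8.45
position: [0.4856, 0.2942, 0.0602]
tool_rot: [-3.141, -0.001, 0.061]
force: [-1.6, -1.1, 7.9]
grip_width: 0.0358
finger_force: 39.0
```

```bash
python3 nudge.py '[{"aperture": 0.0, "dz": -0.015}, {"aperture": 0.0, "dz": -0.04}, {"aperture": 0.0, "dz": -0.07}, {"aperture": 0.0, "dz": -0.1}, {"aperture": 0.0, "dz": -0.11}]'
python3 - <<'E'
from h import *
# place target: pin (.50,.12), tool yaw = .056+pi/2 -> pin yaw ~ pi/2-.006
delta([.50,.13,.17],[np.pi,0,.061-.056+np.pi/2-.006])
E
```

```text
clock: 9.07
position: [0.4857, 0.2942, 0.1714]
tool_rot: [-3.14, -0.002, 0.061]
force: [-0.3, -0.0, -3.1]
grip_width: 0.0355
finger_force: 41.1
d [0.0043 0.1648 0.0011] rv [ 2.000e-04 -2.700e-03 -1.509e+00]
```

```bash
python3 nudge.py '[{"aperture": 0.0, "dx": 0.001, "dy": 0.033, "rz": -0.18}, {"aperture": 0.0, "dx": 0.002, "dy": 0.066, "rz": -0.36}, {"aperture": 0.0, "dx": 0.003, "dy": 0.1, "rz": -0.54}, {"aperture": 0.0, "dx": 0.004, "dy": 0.133, "rz": -0.72}, {"aperture": 0.0, "dx": 0.004, "dy": 0.165, "rz": -0.9}]'; python3 nudge.py '[{"aperture": 0.0, "dz": 0.01, "rz": -0.18}, {"aperture": 0.0, "dz": 0.03, "rz": -0.36}, {"aperture": 0.0, "dz": 0.055, "rz": -0.54}, {"aperture": 0.0, "dz": 0.08, "rz": -0.609}, {"aperture": 0.0, "dz": 0.1, "rz": -0.609}]'; python3 nudge.py '[{"aperture": 0.0}]'
python3 - <<'E'
from h import *
delta([.50,.13,.0482],[np.pi,0,.061-.056+np.pi/2-.006])
E
```

```text
clock: 9.7
position: [0.4989, 0.1283, 0.169]
tool_rot: [-3.141, 0.001, 0.967]
force: [-0.2, -0.3, -3.3]
grip_width: 0.0356
finger_force: 41.2
clock: 10.32
position: [0.4987, 0.1292, 0.0681]
tool_rot: [-3.14, 0.0, 1.571]
force: [-0.6, -0.0, -2.7]
grip_width: 0.0356
finger_force: 41.3
clock: 10.45
position: [0.4982, 0.129, 0.0681]
tool_rot: [-3.139, 0.001, 1.57]
force: [-0.3, -0.6, -2.6]
grip_width: 0.0359
finger_force: 41.4
d [0.001  0.0019 0.0199] rv [-0.0028  0.0011 -0.0003]
```

```bash
python3 nudge.py '[{"aperture": 0.0, "dz": 0.01}, {"aperture": 0.0, "dz": 0.016}, {"aperture": 0.0, "dz": 0.0185}, {"aperture": 0.0, "dz": 0.0195}, {"aperture": 0.0, "dz": 0.0195}]'
```

```text
clock: 11.08
position: [0.4993, 0.1295, 0.0499]
tool_rot: [3.141, -0.0, 1.57]
force: [-0.1, -0.2, -2.6]
grip_width: 0.0354
finger_force: 41.4
```

```bash
python3 nudge.py '[{"aperture": 0.0, "dz": 0.001}, {"aperture": 0.0, "dz": 0.002}, {"aperture": 0.0, "dz": 0.002}]';python3 nudge.py '[{"aperture": 0.0, "dz": 0.001}, {"aperture": 0.0, "dz": 0.001}]'
```

```text
clock: 11.45
position: [0.4993, 0.1295, 0.0482]
tool_rot: [3.141, -0.0, 1.57]
force: [-1.5, 0.3, 7.1]
grip_width: 0.0356
finger_force: 42.5
clock: 11.7
position: [0.4996, 0.1296, 0.048]
tool_rot: [3.141, -0.001, 1.57]
force: [-4.5, -1.6, 27.5]
grip_width: 0.0354
finger_force: 45.0
```

```bash
python3 nudge.py '[{"aperture": 0.0, "dz": -0.0015}, {"aperture": 0.038, "dz": -0.0015}, {"aperture": 0.06, "dz": -0.0015}, {"aperture": 0.07, "dz": -0.0015}]';python3 nudge.py '[{"aperture": 0.07, "dz": -0.03}, {"aperture": 0.07, "dz": -0.08}, {"aperture": 0.07, "dz": -0.1}, {"aperture": 0.07, "dz": -0.1}, {"aperture": 0.07, "dz": -0.1}]'
python3 - <<'E'
from h import *
t=vision.grab_frame("top");s=vision.grab_frame("scene")
cv2.imwrite("pics/scene2.png",s)
r=lambda im,x,y,w,h,W,H:cv2.resize(im[y:y+h,x:x+w],(W,H),interpolation=cv2.INTER_CUBIC)
cv2.imwrite("pics/c7.png",np.hstack([r(t,230,160,100,75,400,300),r(s,340,170,100,75,400,300)]))
print(proj("scene",[[.4993,.1295,.09],[.5,.037,.022]]))
print(bot.observe()["qpos"].round(2))
E
```

```text
clock: 12.2
position: [0.4992, 0.1295, 0.0482]
tool_rot: [-3.142, 0.0, 1.57]
force: [0.2, 0.1, -0.2]
grip_width: 0.07
finger_force: 0.0
clock: 12.82
position: [0.4988, 0.1294, 0.1476]
tool_rot: [-3.141, 0.0, 1.57]
force: [-1.4, 0.6, -1.1]
grip_width: 0.0698
finger_force: 0.0
[[374.03758218 212.55999248]
 [346.51475129 216.41697823]]
[-0.51  0.47  0.19  1.97 -0.13  0.71 -0.24]
```

View pics/c7.png

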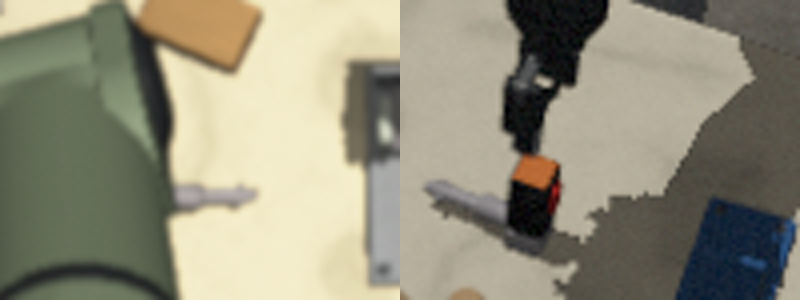

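Pin stands upright (scene crop (533,200), button at right (555,190), shank to -y). Turn 90° above it.

```bash
python3 nudge.py '[{"aperture": 0.07, "rz": -0.18}, {"aperture": 0.07, "rz": -0.36}, {"aperture": 0.07, "rz": -0.54}, {"aperture": 0.07, "rz": -0.72}, {"aperture": 0.07, "rz": -0.9}]'; python3 nudge.py '[{"aperture": 0.07, "rz": -0.18}, {"aperture": 0.07, "rz": -0.36}, {"aperture": 0.07, "rz": -0.54}, {"aperture": 0.07, "rz": -0.67}, {"aperture": 0.07, "rz": -0.67}]'
python3 - <<'E'
from h import *
delta([.4993,.129,.044],[np.pi,0,np.pi-.006]);print(bot.observe()["qpos"].round(2))
E
```

```text
clock: 13.55
position: [0.4988, 0.1294, 0.1474]
tool_rot: [-3.14, -0.001, 2.476]
force: [0.3, -0.9, -0.3]
grip_width: 0.07
finger_force: 0.0
clock: 14.18
position: [0.4989, 0.1292, 0.1476]
tool_rot: [3.142, -0.001, 3.139]
force: [0.2, -0.1, 0.2]
grip_width: 0.07
finger_force: 0.0
d [-0.0005 -0.0002  0.1036] rv [ 0.0001 -0.0013  0.003 ]
[-0.2   0.47 -0.23  1.96  0.15  0.73  1.05]
```

```bash
python3 nudge.py '[{"aperture": 0.07, "dz": 0.03, "rz": 0.003}, {"aperture": 0.07, "dz": 0.065, "rz": 0.003}, {"aperture": 0.07, "dz": 0.095, "rz": 0.003}, {"aperture": 0.07, "dz": 0.1025, "rz": 0.003}, {"aperture": 0.07, "dz": 0.1025, "rz": 0.003}]'; python3 nudge.py '[{"aperture": 0.0}, {"aperture": 0.0}, {"aperture": 0.0}, {"aperture": 0.0}]' 60
```

```text
clock: 14.8
position: [0.4991, 0.1295, 0.0459]
tool_rot: [-3.141, -0.001, 3.135]
force: [0.3, 0.4, 0.6]
grip_width: 0.07
finger_force: 0.0
clock: 15.3
position: [0.4999, 0.1286, 0.0471]
tool_rot: [-3.141, 0.002, 3.136]
force: [-2.0, -6.1, 17.2]
grip_width: 0.0341
finger_force: 59.7
```

Squeezed to 34 mm, so the button is fully in. Now I refine the lock hole's x from the lug tops in the first scene picture and the top view.

```bash
python3 nudge.py '[{"aperture": 0.0, "dz": -0.02}, {"aperture": 0.0, "dz": -0.06}, {"aperture": 0.0, "dz": -0.1}, {"aperture": 0.0, "dz": -0.1}]'
python3 - <<'E'
from h import *
np.set_printoptions(suppress=True,precision=4)
s0=cv2.imread("pics/scene0.png");t0=cv2.imread("pics/top0.png")
for n,im in(("scene",s0),("top",t0)):
    # sample profile along grinder x on lug tops z=.107 for y lines
    g=cv2.GaussianBlur(im,(0,0),.6).astype(np.float32).min(2)
    for y in(-.068,-.072,-.076,-.092):
        xs=np.arange(.515,.59,.003);uv=proj(n,np.c_[xs,np.full(len(xs),y),np.full(len(xs),.107)]).astype(np.float32)
        v=cv2.remap(g,uv[:,0].copy(),uv[:,1].copy(),cv2.INTER_LINEAR).ravel()
        print(n,y," ".join(f"{int(1000*a)}:{int(b)}" for a,b in zip(xs,v)))
    ys=np.arange(-.11,-.05,.003);uv=proj(n,np.c_[np.full(len(ys),.553),ys,np.full(len(ys),.107)]).astype(np.float32)
    v=cv2.remap(g,uv[:,0].copy(),uv[:,1].copy(),cv2.INTER_LINEAR).ravel()
    print("ycut"," ".join(f"{int(1000*a)}:{int(b)}" for a,b in zip(ys,v)))
s=vision.grab_frame("scene")
r=lambda im,x,y,w,h,W,H:cv2.resize(im[y:y+h,x:x+w],(W,H),interpolation=cv2.INTER_CUBIC)
cv2.imwrite("pics/c8.png",np.hstack([r(s0,285,180,40,45,400,450),r(s,285,180,40,45,400,450)]))
E
```

```text
clock: 15.8
position: [0.5006, 0.1297, 0.1487]
tool_rot: [3.14, 0.005, 3.136]
force: [-0.4, 0.9, -3.5]
grip_width: 0.0337
finger_force: 61.4
scene -0.068 515:111 518:102 521:78 524:63 527:62 530:73 533:83 536:84 539:85 542:83 545:86 548:85 551:87 554:90 557:94 560:97 563:93 566:83 569:71 572:68 575:68 578:67 581:65 584:63 587:59
scene -0.072 515:118 518:108 521:89 524:71 527:79 530:100 533:123 536:126 539:130 542:128 545:129 548:132 551:130 554:132 557:129 560:127 563:114 566:87 569:75 572:66 575:64 578:59 581:54 584:51 587:50
scene -0.076 515:104 518:96 521:73 524:66 527:77 530:103 533:121 536:127 539:129 542:127 545:131 548:133 551:133 554:136 557:132 560:133 563:122 566:93 569:68 572:55 575:48 578:43 581:37 584:39 587:41
scene -0.092 515:18 518:20 521:26 524:39 527:67 530:102 533:122 536:132 539:129 542:130 545:129 548:130 551:129 554:130 557:134 560:128 563:117 566:88 569:70 572:64 575:69 578:80 581:86 584:89 587:81
ycut -110:59 -107:57 -104:55 -100:68 -97:108 -94:135 -91:129 -88:103 -85:81 -82:74 -79:95 -76:127 -73:139 -70:122 -67:91 -64:69 -61:62 -58:58 -55:56 -52:55
top -0.068
[... 250 characters left out ...]
 536:157 539:164 542:167 545:168 548:168 551:167 554:166 557:165 560:164 563:159 566:151 569:137 572:115 575:91 578:76 581:77 584:91 587:108
top -0.076 515:76 518:68 521:65 524:69 527:85 530:112 533:136 536:148 539:154 542:155 545:157 548:158 551:158 554:158 557:159 560:158 563:154 566:144 569:129 572:112 575:96 578:88 581:94 584:108 587:123
top -0.092 515:64 518:61 521:60 524:68 527:89 530:121 533:151 536:165 539:170 542:170 545:169 548:168 551:166 554:162 557:160 560:156 563:146 566:123 569:91 572:68 575:67 578:75 581:88 584:106 587:126
ycut -110:0 -107:3 -104:25 -100:73 -97:128 -94:165 -91:164 -88:132 -85:95 -82:82 -79:108 -76:149 -73:171 -70:161 -67:128 -64:94 -61:73 -58:67 -55:71 -52:81
```

View pics/c8.png

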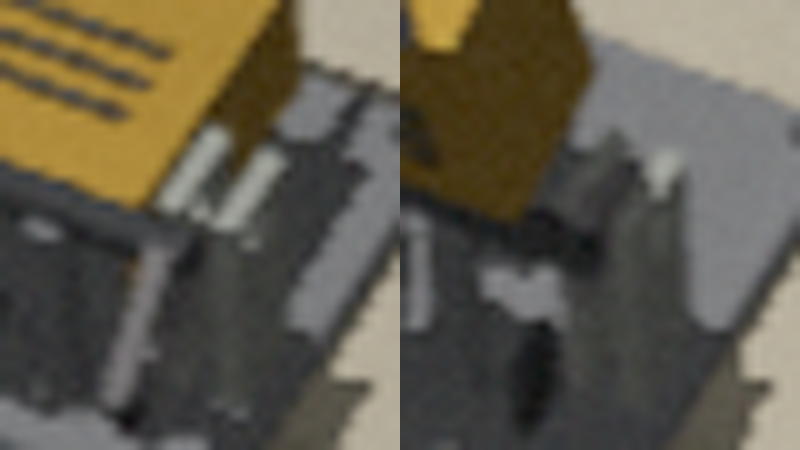

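Lug tops put the hole at x≈0.5475, mouth y≈-0.0685. The grinder yaw needs one sub-pixel check on the hood's yellow edges.

Run:
```python
from h import *
def edge(n,f,P,d,z,L=.02):
    # P: list of world pts near edge (x,y), search along x; return fit dx/dy
    im=cv2.GaussianBlur(cv2.imread(f),(0,0),.6).astype(np.float32); q=im[...,2]-im[...,0] if d=="Y" else im.min(2)
    out=[]
    for x0,y in P:
        xs=np.arange(x0-L,x0+L,.0005);uv=proj(n,np.c_[xs,np.full(len(xs),y),np.full(len(xs),z)]).astype(np.float32)
        v=cv2.remap(q,uv[:,0].copy(),uv[:,1].copy(),cv2.INTER_LINEAR).ravel()
        g=np.abs(np.gradient(v)); k=g.argmax(); w=slice(max(k-8,0),k+9); out.append(((xs[w]*g[w]).sum()/g[w].sum(),y))
    o=np.array(out);p=np.polyfit(o[:,1],o[:,0],1);r=o[:,0]-np.polyval(p,o[:,1]);m=abs(r)<2*r.std()+1e-5;p=np.polyfit(o[m,1],o[m,0],1)
    print(f,d,z,"yaw",-np.arctan(p[0]).round(4),"x@-.157",np.polyval(p,-.157).round(4),"std",(o[m,0]-np.polyval(p,o[m,1])).std().round(5))
ys=np.linspace(-.20,-.11,19)
edge("top","pics/top0.png",[(.57,y) for y in ys],"Y",.12)
edge("top","pics/top0.png",[(.449,y) for y in ys if not(-.13<y<-.1 or -.21<y<-.18)],"Y",.12,.012)
edge("top","pics/top1.png",[(.60,y) for y in ys],"Y",.2,.05)
edge("top","pics/top0.png",[(.417,y) for y in np.linspace(-.30,-.22,12)],"G",.015,.015)
edge("scene","pics/scene0.png",[(.57,y) for y in ys],"Y",.12)
edge("scene","pics/scene0.png",[(.607,y) for y in np.linspace(-.29,-.2,15)],"G",.015,.015)
```

```text
pics/top0.png Y 0.12 yaw 0.0067 x@-.157 0.5682 std 0.00056
pics/top0.png Y 0.12 yaw -0.0135 x@-.157 0.4494 std 0.00066
pics/top1.png Y 0.2 yaw 0.0 x@-.157 0.5603 std 0.00069
pics/top0.png G 0.015 yaw 0.0052 x@-.157 0.4157 std 0.00089
pics/scene0.png Y 0.12 yaw -0.0072 x@-.157 0.5783 std 0.00055
pics/scene0.png G 0.015 yaw -0.0168 x@-.157 0.6182 std 0.00053
```

```bash
python3 nudge.py '[{"aperture": 0.0, "dx": -0.02, "dy": -0.025, "dz": 0.01}, {"aperture": 0.0, "dx": -0.04, "dy": -0.055, "dz": 0.02}, {"aperture": 0.0, "dx": -0.047, "dy": -0.085, "dz": 0.033}, {"aperture": 0.0, "dx": -0.047, "dy": -0.09, "dz": 0.034}, {"aperture": 0.0, "dx": -0.047, "dy": -0.09, "dz": 0.034}]'; python3 nudge.py '[{"aperture": 0.0}]'
python3 - <<'E'
from h import *
delta([.5475,.04,.115],[np.pi,0,np.pi-.005])
E
```

```text
clock: 16.48
position: [0.5451, 0.0393, 0.111]
tool_rot: [3.142, -0.001, 3.136]
force: [0.1, 1.1, -3.1]
grip_width: 0.0337
finger_force: 61.4
clock: 16.6
position: [0.5456, 0.0403, 0.1118]
tool_rot: [3.141, -0.0, 3.138]
force: [0.4, 0.3, -2.0]
grip_width: 0.0342
finger_force: 61.4
d [-0.0019 -0.0003 -0.0032] rv [ 0.0004 -0.0001  0.0015]
```

```bash
python3 nudge.py '[{"aperture": 0.0, "dx": -0.002, "dy": -0.002, "dz": -0.0032}, {"aperture": 0.0, "dx": -0.002, "dy": -0.004, "dz": -0.0032}, {"aperture": 0.0, "dx": -0.002, "dy": -0.004, "dz": -0.0032}]';python3 nudge.py '[{"aperture": 0.0}]'; python3 nudge.py '[{"aperture": 0.0}]'
python3 - <<'E'
from h import *
t=vision.grab_frame("top");s=vision.grab_frame("scene");cv2.imwrite("pics/scene3.png",s)
r=lambda im,x,y,w,h,W,H:cv2.resize(im[y:y+h,x:x+w],(W,H),interpolation=cv2.INTER_CUBIC)
cv2.imwrite("pics/c9.png",np.hstack([r(t,290,170,50,45,400,360),r(s,295,170,50,45,400,360)]))
E
```

```text
clock: 16.98
position: [0.5478, 0.0351, 0.1151]
tool_rot: [-3.142, 0.0, 3.137]
force: [0.7, -0.1, -3.4]
grip_width: 0.0339
finger_force: 61.4
clock: 17.1
position: [0.5477, 0.0353, 0.115]
tool_rot: [3.142, -0.0, 3.137]
force: [-0.1, 0.1, -3.3]
grip_width: 0.0336
finger_force: 61.4
clock: 17.23
position: [0.5477, 0.0353, 0.115]
tool_rot: [-3.142, -0.0, 3.137]
force: [-1.0, 0.3, -3.2]
grip_width: 0.0338
finger_force: 61.4
```

View pics/c9.png

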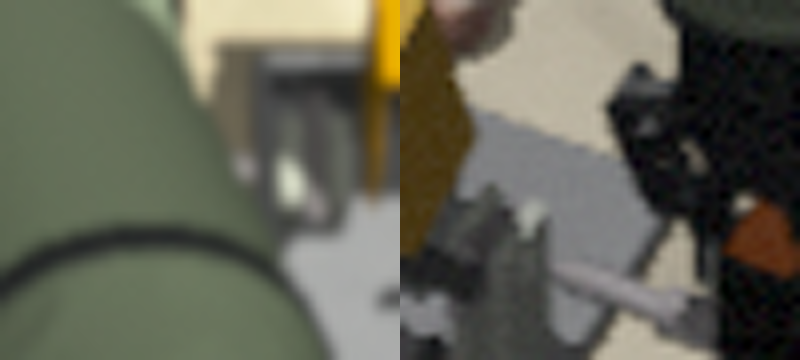

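The shank tip points at the lug (scene crop (560,275)). I advance slowly, watching the force.

```bash
python3 -c "
from h import *
print(unproj('top',(320.1,190.1),.09))"; python3 nudge.py '[{"aperture": 0.0, "dy": -0.004}, {"aperture": 0.0, "dy": -0.008}, {"aperture": 0.0, "dy": -0.011}, {"aperture": 0.0, "dy": -0.014}, {"aperture": 0.0, "dy": -0.016}]'
```

```text
[ 0.54913919 -0.05427195]
clock: 17.95
position: [0.5477, 0.019, 0.115]
tool_rot: [-3.142, -0.0, 3.137]
force: [-0.2, 0.4, -4.3]
grip_width: 0.0338
finger_force: 61.4
```

```bash
python3 nudge.py '[{"aperture": 0.0, "dy": -0.002}, {"aperture": 0.0, "dy": -0.004}, {"aperture": 0.0, "dy": -0.006}, {"aperture": 0.0, "dy": -0.008}, {"aperture": 0.0, "dy": -0.01}]'
```

```text
clock: 18.58
position: [0.5479, 0.0099, 0.1151]
tool_rot: [3.141, 0.001, 3.137]
force: [4.7, 3.2, -6.4]
grip_width: 0.0338
finger_force: 61.9
```

```bash
python3 nudge.py '[{"aperture": 0.0, "dy": -0.002}, {"aperture": 0.0, "dy": -0.004}, {"aperture": 0.0, "dy": -0.006}, {"aperture": 0.0, "dy": -0.008}, {"aperture": 0.0, "dy": -0.01}]'
```

```text
clock: 19.2
position: [0.5481, -0.0003, 0.1151]
tool_rot: [3.141, 0.001, 3.137]
force: [4.2, 2.7, -5.6]
grip_width: 0.0337
finger_force: 61.3
```

```bash
python3 nudge.py '[{"aperture": 0.0, "dx": -0.0005, "dy": -0.002, "dz": 0.0003}, {"aperture": 0.0, "dx": -0.0005, "dy": -0.005, "dz": 0.0003}, {"aperture": 0.0, "dx": -0.0005, "dy": -0.008, "dz": 0.0003}, {"aperture": 0.0, "dx": -0.0005, "dy": -0.011, "dz": 0.0003}, {"aperture": 0.0, "dx": -0.0005, "dy": -0.014, "dz": 0.0003}]'
```

```text
clock: 19.82
position: [0.5481, -0.0148, 0.1147]
tool_rot: [3.141, 0.0, 3.137]
force: [3.2, 4.9, -6.8]
grip_width: 0.034
finger_force: 61.1
```

```bash
python3 nudge.py '[{"aperture": 0.0, "dy": -0.002}, {"aperture": 0.0, "dy": -0.004}, {"aperture": 0.0, "dy": -0.006}, {"aperture": 0.0, "dy": -0.007}, {"aperture": 0.0, "dy": -0.008}]'
```

```text
clock: 20.45
position: [0.5478, -0.0231, 0.1147]
tool_rot: [-3.141, -0.0, 3.136]
force: [1.4, 0.8, -2.7]
grip_width: 0.0337
finger_force: 62.3
```

```bash
python3 nudge.py '[{"aperture": 0.0, "dy": -0.001}, {"aperture": 0.0, "dy": -0.002}, {"aperture": 0.0, "dy": -0.003}, {"aperture": 0.0, "dy": -0.003}]'
```

```text
clock: 20.95
position: [0.5478, -0.0244, 0.1148]
tool_rot: [3.14, -0.0, 3.138]
force: [0.3, 9.3, -0.5]
grip_width: 0.0332
finger_force: 60.2
```

```bash
python3 nudge.py '[{"aperture": 0.0, "dy": -0.001}, {"aperture": 0.0, "dy": -0.001}, {"aperture": 0.0, "dy": -0.001}]'
```

```text
clock: 21.32
position: [0.5479, -0.0245, 0.1148]
tool_rot: [3.139, -0.0, 3.138]
force: [-1.4, 14.2, 1.6]
grip_width: 0.0338
finger_force: 60.1
```

```bash
python3 nudge.py '[{"aperture": 0.05}, {"aperture": 0.05, "dy": 0.002}, {"aperture": 0.05, "dy": 0.002}]'; python3 nudge.py '[{"aperture": 0.05, "dy": 0.001, "dz": -0.02}, {"aperture": 0.05, "dy": 0.001, "dz": -0.06}, {"aperture": 0.05, "dy": 0.001, "dz": -0.1}, {"aperture": 0.05, "dy": 0.04, "dz": -0.15}, {"aperture": 0.05, "dy": 0.1, "dz": -0.16}]';python3 nudge.py '[{"aperture": 0.05, "dy": 0.05}, {"aperture": 0.05, "dx": 0.03, "dy": 0.1}, {"aperture": 0.05, "dx": 0.06, "dy": 0.15}, {"aperture": 0.05, "dx": 0.1, "dy": 0.2}, {"aperture": 0.05, "dx": 0.1, "dy": 0.2}]'
python3 - <<'E'
from h import *
t=vision.grab_frame("top");s=vision.grab_frame("scene");cv2.imwrite("pics/scene4.png",s)
r=lambda im,x,y,w,h,W,H:cv2.resize(im[y:y+h,x:x+w],(W,H),interpolation=cv2.INTER_CUBIC)
cv2.imwrite("pics/c10.png",np.hstack([r(t,290,160,60,60,400,400),r(s,280,165,60,60,400,400)]))
E
```

```text
clock: 21.7
position: [0.5478, -0.0248, 0.1147]
tool_rot: [-3.141, -0.0, 3.137]
force: [0.5, 1.6, 0.2]
grip_width: 0.0503
finger_force: 0.9
clock: 22.32
position: [0.5497, 0.0745, 0.278]
tool_rot: [-3.141, 0.005, 3.132]
force: [0.9, 0.4, -0.9]
grip_width: 0.0495
finger_force: 0.0
clock: 22.95
position: [0.4467, 0.2791, 0.275]
tool_rot: [3.141, -0.0, -3.14]
force: [1.6, -0.2, -0.6]
grip_width: 0.0501
finger_force: 0.0
```

View pics/c10.png

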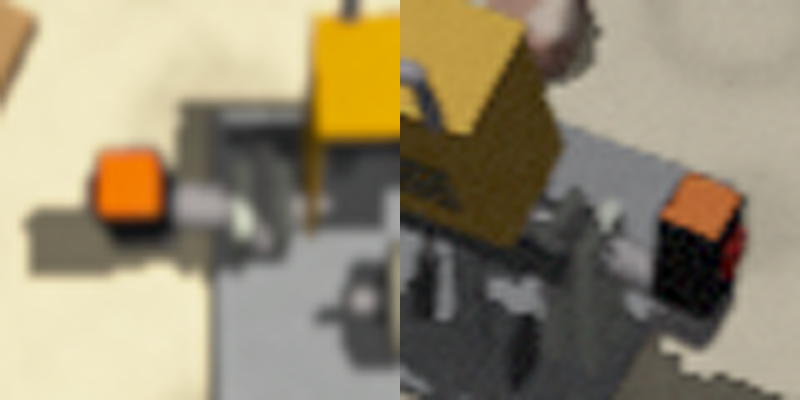

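The pin sits in the lugs with its red button out, and the hood is open. Check the handle's distance, then hand in.

```bash
python3 -c "
from h import *
print(unproj('top',(309.0,187.2),.158))"; python3 nudge.py '[{"aperture": 0.05}, {"aperture": 0.05}, {"aperture": 0.05}]' | head -2
```

```text
[ 0.54816696 -0.01872166]
clock: 23.42
position: [0.4498, 0.2752, 0.2746]
```

Run:
```python
from h import *
def cen(n,im,box,z):
    t=cv2.GaussianBlur(im,(3,3),0).astype(float);x,y,w,h=box
    m=((t[...,2]-t[...,0]>70)&(t[...,1]>50)&(t[...,2]-t[...,1]>50)).astype(np.uint8);k=np.zeros_like(m);k[y:y+h,x:x+w]=m[y:y+h,x:x+w]
    n_,l,s,c=cv2.connectedComponentsWithStats(k);i=1+s[1:,4].argmax();print(n,s[i],c[i].round(2),unproj(n,c[i],z).round(4))
t0=cv2.imread("pics/top0.png");s0=cv2.imread("pics/scene0.png")
cen("top",t0,(200,198,40,30),.102);cen("scene",s0,(410,210,40,40),.102)
cen("top",vision.grab_frame("top"),(298,178,22,20),.158);cen("scene",vision.grab_frame("scene"),(316,185,20,20),.158)
cen("scene",cv2.imread("pics/scene2.png"),(360,200,30,20),.09)
cen("scene",cv2.imread("pics/scene3.png"),(330,185,60,40),.158)
```

```text
top [208 207  11  11 104] [213.4  212.02] [0.4833 0.293 ]
scene [421 220  10   9  63] [425.48 223.94] [0.4831 0.2932]
top [304 182  11  11 109] [308.83 187.13] [ 0.5484 -0.0182]
scene [320 192  10   8  60] [324.72 195.45] [ 0.5542 -0.0166]
scene [369 209  10   8  58] [373.41 212.22] [0.4989 0.1272]Traceback (most recent call last):
  File "<stdin>", line 10, in <module>
  File "<stdin>", line 5, in cen
ValueError: attempt to get argmax of an empty sequence
```

Run:
```python
from h import *
f=lambda a,b,x0:least_squares(lambda v:np.r_[(proj("top",v)-a).ravel(),(proj("scene",v)-b).ravel()],x0)
for a,b in(((213.4,212.02),(425.48,223.94)),((308.83,187.13),(324.72,195.45))):
    s=f(a,b,[.5,0,.1]);print(s.x.round(4),s.fun.round(2))
# model: rotate about hole centre, predicted top-centre for tilt a (droop) and retreat d
H=np.array([.548,-.0685-.014,.09])
for d in(0,.003,.006):
    for a in(0,.03,.06,.09,.12):
        v=np.array([0,.059+d,.068]);c,s_=np.cos(-a),np.sin(-a)
        p=H+[0,c*v[1]-s_*v[2],s_*v[1]+c*v[2]];print(d,a,p.round(4),proj("top",p).round(1),proj("scene",p).round(1))
s=vision.grab_frame("scene")
cv2.imwrite("pics/c11.png",cv2.resize(s[180:225,300:345],(720,720),interpolation=cv2.INTER_CUBIC)[:600])
```

```text
[0.4832 0.2931 0.1021] [-0.05  0.02 -0.05  0.  ]
[ 0.5495 -0.0185  0.1522] [ 0.11 -0.05  0.11  0.01]
0 0 [ 0.548  -0.0235  0.158 ] [[310.5 187.2]] [[323.6 193.4]]
0 0.03 [ 0.548  -0.0215  0.1562] [[309.9 187.3]] [[324.2 194. ]]
0 0.06 [ 0.548  -0.0195  0.1543] [[309.3 187.4]] [[324.7 194.6]]
0 0.09 [ 0.548  -0.0176  0.1524] [[308.7 187.6]] [[325.3 195.2]]
0 0.12 [ 0.548  -0.0158  0.1504] [[308.1 187.7]] [[325.8 195.8]]
0.003 0 [ 0.548  -0.0205  0.158 ] [[309.6 187.2]] [[324.4 193.7]]
0.003 0.03 [ 0.548  -0.0185  0.1561] [[308.9 187.4]] [[325.  194.3]]
0.003 0.06 [ 0.548  -0.0165  0.1542] [[308.3 187.5]] [[325.6 194.9]]
0.003 0.09 [ 0.548  -0.0146  0.1522] [[307.7 187.6]] [[326.2 195.5]]
0.003 0.12 [ 0.548  -0.0128  0.1501] [[307.2 187.7]] [[326.7 196.2]]
0.006 0 [ 0.548  -0.0175  0.158 ] [[308.6 187.3]] [[325.3 194. ]]
0.006 0.03 [ 0.548  -0.0155  0.156 ] [[308.  187.4]] [[325.9 194.6]]
0.006 0.06 [ 0.548  -0.0135  0.154 ] [[307.4 187.5]] [[326.5 195.3]]
0.006 0.09 [ 0.548  -0.0117  0.1519] [[306.8 187.6]] [[327.  195.9]]
0.006 0.12 [ 0.548  -0.0098  0.1497] [[306.2 187.8]] [[327.6 196.5]]
```

Both views agree: no retreat, just a droop of about 0.08 rad from the hole's play, which is within limits. I hand it in.

```bash
python3 -c "
from workcell import bot, vision, job_done
print(job_done())"
```

```text
the job is handed in; nothing more can be done
None
```

I handed the job in at about 24 s; no verdict came back. In the last pictures the hood is open and the pin is fully home with its button out, drooping by about 0.08 rad (limit 0.12), and nothing I saw suggests the other things on the bench moved.

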